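# Rebuild the spacer stack on a painting turntable

## Robot

A 7-joint arm with a two-finger parallel gripper is mounted at the origin on the work surface. World frame = base frame: x ahead of the robot, y to its left, z up, the work surface at z = 0. Lengths are in m, angles in rad, forces in N, time in s.
With the tool pointing down it reaches from about 0.4 to 0.9 m from the base axis. Payload 5.6 kg.
Tool frame: the origin (TCP) lies at the very end of the fingers, on their centre line; the grasp point (between the pads) lies 19 mm behind it; z points along the fingers, y is the line along which they close (so a half turn about z gives the same grasp; the last joint's range is limited). The gripper opens to 92 mm and grips with 3 to 60 N. Pads are 20 mm wide; open, the fingers measure 128 mm over their backs; the gripper's body (75 mm by 189 mm) begins 69 mm behind the grasp point.
Start: joints at [-1.229, 0.468, -0.012, 1.603, 0.006, 1.071, -0.056], TCP at [0.244, 0.602, 0.215] pointing down, gripper open.
Joint ranges: [-2.53, 2.53], [-0.31, 2.02], [-1.57, 1.55], [0.28, 2.44], [-1.29, 4.43], [0.15, 1.84], [-2.92, 2.92]. Speed limits (rad/s): [2.57, 2.57, 3.14, 3.14, 3.14, 3.14, 3.14].

## Interface

Orientations are given as a rotation vector (axis times angle).
In Python, from plant import manip, camera, finish_job gives the robot as it stands.
- The arm moves only by the tool arm_command, never from a script. Its argument "moves" is a list of rows, each an object of numbers: "wx", "wy", "wz": the turn, a rotation vector about the tool's x, y, z in degrees; "x", "y", "z": the shift along the tool's x, y, z in mm; "hand": the opening, from -1 (shut) to 1 (fully open). In form: [{"wx": .., "wy": .., "wz": .., "x": .., "y": .., "z": .., "hand": ..}, ...]. A call has 1 to 10 rows; each row is the pose to reach, as a shift and turn from the pose commanded when the call began, along the tool's axes at that moment; what a row does not reach only later rows make up. A row lasts 1/8 s, in which the tool goes at most 62.5 mm and 10.7 degrees, less where a joint would pass 70% of its speed; a pose out of reach is approached as far as the arm can. A call with a gripper value outside its range is refused whole. The fingers move at their own pace and stop on an object; the grip force is fixed at half the most. Time passes only in rows, so rows that repeat a pose let the fingers close. It gives the time, the measured TCP pose, the force, the opening and the grip force at its end, in the units of the state.
- manip.sense(): the state, without advancing time (a new reading comes with each control period).
- camera(name): name is "scene" or "top" or "wrist"; returns a dict with "frame" (400x640x3 uint8, red, green, blue), "fx", "fy", "cx", "cy" (pixels), "rvec" (rotation vector, rad) and "tvec" (3), from world to camera coordinates, as OpenCV has them; the wrist camera has in their place "T_tool_cam" (4x4, takes a point from camera to tool coordinates, whose origin is the TCP and whose axes are the flange's). Camera axes: x right, y down, z forward; pixel columns grow to the right and rows downward; lengths in m; the calibration is good to about 2 mm. A picture is of the moment at which its call begins: read the wrist's pose just before it. There is no depth.
- finish_job(): hands the job in; it is judged then, once.
The state is a dict: "time": time; "qpos": joint angles; "dq": joint speeds; "joint_torque": joint torques, N m; "ee_pos": TCP position; "ee_rot": TCP orientation; "ft_force": force on the tool from outside, world axes, zero at the start; "moment": the same for the moment, N m; "width": opening from 0.0 (shut) to 1.0 (fully open); "grip_force": force on a finger pad.
Only numpy, scipy, OpenCV 4.12 (cv2) and the standard library are available. Lean on these libraries where they do the work, as an engineer would, in place of code of your own. Each camera call takes 0.05 s, during which the arm holds its last target. There are 200 camera calls.

## Task

Put the three aluminium spacer rings onto the turntable stand's upright spindle in size order, the largest at the bottom and the smallest on top, and push them down so that the rubber seal goes into its recess and the stack lies fully home: flat on the seat with no gaps. The spindle is loose and leans, so feel the rings on gently and never press or strike the stand hard (30 N is the most it should ever feel). Leave the jars, tin, dish and tools on the bench where they are.

Things in the scene. Friction and masses are not known exactly. Their poses are not given: they have to be found in the camera images.
- stand: turntable stand, fixed to the table. Green round foot 140 diameter, 14 high; on it a hub 48 diameter, whose flat top rim is the seat. A steel spindle with a black rubber seal on it stands in the hub. Origin: centre of the underside of the foot, on the hub's axis, z up
- pivot (a point): pivot of the spindle: on the stand's axis, 26 above the table. Spindle: 16 diameter, top edge chamfered by 1.5, tip 74 from here. It is loose: it starts leaning 0.085 to 0.12 rad in an unknown direction, so its tip is 6 to 9 off the axis (not in these poses). It stays where put, gives sideways at about 4 N at the tip; a ring on it, moved over the axis, pulls it upright
- seat (a point): centre of the seat: flat rim, 48 outer and 31 inner diameter, 40 above the table. Spacers at home rest on it. The seal (26 diameter, 10 high) grips the spindle with about 6 N, more than the stack's weight; its top starts 16 to 28 above the seat. A spacer pushes it down into the recess in the rim, where its top is 1 below the seat
- spacer_large: the largest aluminium spacer ring, outer diameter 60, bore 19 right through, 16 thick, about 110 g, lying flat on the table. Origin: centre of its underside, z up along the bore
- spacer_medium: the middle aluminium spacer ring, outer diameter 48, bore 19 right through, 16 thick, about 66 g, lying flat on the table. Origin: centre of its underside, z up along the bore
- spacer_small: the smallest aluminium spacer ring, outer diameter 36, bore 19 right through, 16 thick, about 34 g, lying flat on the table. Origin: centre of its underside, z up along the bore
- jar_a: small closed jar, 48 diameter, 55 high, a bystander among the spacers. Origin: centre of its underside
- jar_b: closed jar, 56 diameter, 60 high, bystander. Origin: centre of its underside
- tin: tin, 60 diameter, 60 high, bystander. Origin: centre of its underside
- brush: paint brush 170 long lying along its own x, bystander. Origin: under its middle
- spanner: spanner 160 long lying along its own x, bystander. Origin: under its middle
- dish: white ceramic dish, 80 diameter, 22 high, bystander. Origin: centre of its underside
Mind the look-alikes: they are no part of the job. Leave any yellow look-alike of the spacer_medium alone.

How it is judged:
At the end, for the whole second after the job is handed in: the large, medium and small spacers lie released and at rest around the spindle with their undersides 40, 56 and 72 mm above the stand's underside (each within 3 mm), level within 0.06 rad and centred on the stand within 6 mm (z of spacer_large in the frame of stand between 0.037 and 0.043 m and horizontal distance between each of spacer_large, spacer_medium, spacer_small and stand below 0.006 m and angle between each of spacer_large, spacer_medium, spacer_small's own z axis and vertical below 0.06 rad and linear speed of each of spacer_large, spacer_medium, spacer_small below 0.02 m/s and z of spacer_medium in the frame of stand between 0.053 and 0.059 m and z of spacer_small in the frame of stand between 0.069 and 0.075 m); the robot touches nothing.
It fails at once if the stand, its spindle or seal is pressed or struck with more than 35 N (contact force between stand and anything else above 35 N).
It fails at once if a jar, the tin, the dish, the brush or the spanner is moved more than 30 mm (distance of any of jar_a, jar_b, tin, brush, spanner, dish from where it was at the start of the episode above 0.03 m).
It also fails if it takes over 67 s, if anything falls off the work surface, if the arm or the gripper's body presses on something with over 40 N, if the wrist force passes 120 N, or if a joint passes its speed limit or range.

## Working session

There is one attempt and no reset: what is moved stays moved. The work goes in short steps, Python scripts to look and compute and a tool call to move; the robot and the scene stay as the last step left them, time stands still between calls to the robot, and variables do not carry over. Pictures are saved under pics/ and viewed, at most 10 in all, crops included, and the job is handed in when it is done.

Besides the shell and the picture viewer there is one more tool, called by a JSON object that holds its "fn" and its "kwargs". arm_command: Moves the arm, as the interface text tells. Its arguments: {"type":"object","properties":{"moves":{"type":"array"}},"required":["moves"]}

```bash
mkdir -p pics; cat > h.py <<'E'
import numpy as np, cv2
from plant import manip, camera
def grab(n,fn=None):
    s=manip.sense(); c=camera(n)
    if n=="wrist":
        T=np.eye(4);T[:3,:3]=cv2.Rodrigues(np.array(s["ee_rot"],float))[0];T[:3,3]=s["ee_pos"]
        M=T@np.array(c["T_tool_cam"]); c["R"]=M[:3,:3]; c["o"]=M[:3,3]
    else:
        R=cv2.Rodrigues(np.array(c["rvec"],float))[0]; c["R"]=R.T; c["o"]=-R.T@np.array(c["tvec"],float).ravel()
    if fn: cv2.imwrite("pics/"+fn,c["frame"][:,:,::-1])
    return c
def ray(c,u,v):
    d=c["R"]@np.array([(u-c["cx"])/c["fx"],(v-c["cy"])/c["fy"],1]); return c["o"],d
def onz(c,u,v,z):
    o,d=ray(c,u,v); return o+d*(z-o[2])/d[2]
def proj(c,p):
    q=c["R"].T@(np.array(p)-c["o"]); return c["fx"]*q[0]/q[2]+c["cx"],c["fy"]*q[1]/q[2]+c["cy"]
E
python3 - <<'E'
from h import *
a=grab("top","top1.png");b=grab("scene","scene1.png")
for c in(a,b):print(c["o"],c["R"],c["fx"])
s=manip.sense();print(s)
E
```

```text
[0.44934852 0.01616693 1.1025057 ] [[-0.01468169 -0.99252584  0.12114826]
 [-0.99986004  0.01554514  0.00618509]
 [-0.00802213 -0.12104049 -0.99261515]] 451.27986443501686
[1.3009815  0.5911849  0.68034621] [[-6.07555091e-01  4.33701485e-01 -6.65417037e-01]
 [ 7.94277372e-01  3.31198854e-01 -5.09343475e-01]
 [-5.17661541e-04 -8.37979917e-01 -5.45700825e-01]] 456.90003247528114
{'time': 0.1, 'qpos': array([-1.22902324,  0.46826011, -0.01157054,  1.60351456,  0.00602219,
        1.07139287, -0.05632817]), 'dq': array([-0.00062294, -0.00235074, -0.00034661, -0.00599355, -0.00062091,
        0.00321176,  0.00022471]), 'joint_torque': array([ 1.13727998e-03, -5.21644449e+01, -1.23884564e-02, -2.44369304e+01,
       -5.68121800e-02,  1.40618911e-02,  3.40666077e-05]), 'ee_pos': array([0.2438712 , 0.6019647 , 0.21376144]), 'ee_rot': array([-6.00820843e-01, -3.08345162e+00,  2.41007058e-03]), 'ft_force': array([-0.11418743, -0.21668465, -0.43347185]), 'moment': array([-0.00125082, -0.01951767, -0.00667033]), 'grip_force': 0.0, 'width': 0.9964739745851345}
```

View pics/top1.png

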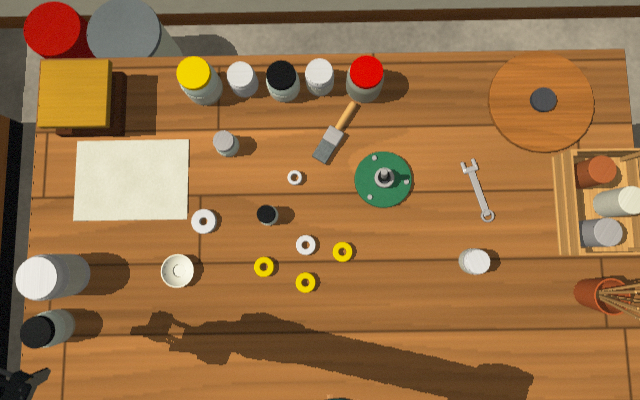

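View pics/scene1.png

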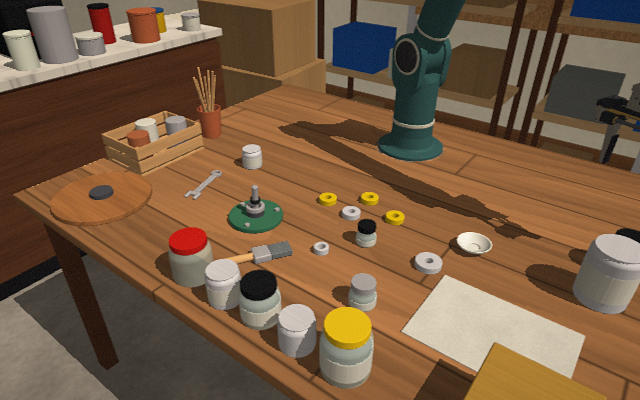

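The top view shows the large ring at (203,221), the medium at (306,245) and the small at (295,177). The stand is at (383,180), and three yellow look-alikes surround the medium ring. The scene view agrees.

```bash
cat > m.py <<'E'
from h import *
def blob(mask,u,v,r=22):
    m=np.zeros_like(mask); cv2.circle(m,(u,v),r,255,-1); m&=mask
    n,l,st,ce=cv2.connectedComponentsWithStats(m)
    i=1+np.argmax(st[1:,4]); k=(l==i).astype(np.uint8)
    cs,_=cv2.findContours(k,cv2.RETR_EXTERNAL,cv2.CHAIN_APPROX_NONE)
    return max(cs,key=cv2.contourArea)
def fit(c,cnt,z):
    h=cv2.convexHull(cnt)[:,0,:]
    P=np.array([onz(c,u,v,z)[:2] for u,v in cnt[:,0,:]]).astype(np.float32)*1000
    e=cv2.fitEllipse(cv2.convexHull(P)); return np.round(e[0],1),np.round(e[1],1)
E
python3 - <<'E'
from m import *
for n,pts,fp in(("top",dict(L=(203,221),M=(306,245),S=(295,177)),(383,180)),("scene",dict(L=(428,262),M=(351,213),S=(321,248)),(256,215))):
    c=grab(n); hsv=cv2.cvtColor(c["frame"],cv2.COLOR_RGB2HSV)
    w=cv2.inRange(hsv,(0,0,140),(179,60,255)); g=cv2.inRange(hsv,(60,80,40),(95,255,255))
    for k,(u,v) in pts.items(): print(n,k,fit(c,blob(w,u,v),.016))
    print(n,"foot",fit(c,blob(g,*fp,40),.014))
    if n=="top":
        y=cv2.inRange(hsv,(20,150,100),(35,255,255))
        for p in((343,251),(264,267),(305,282)): print("yel",fit(c,blob(y,*p),.016))
        print("jar",onz(c,267,213,.055))
    for x in (fp,): cv2.imwrite(f"pics/{n}_st.png",cv2.resize(c["frame"][x[1]-50:x[1]+50,x[0]-50:x[0]+50,::-1],None,fx=6,fy=6,interpolation=cv2.INTER_CUBIC)) 
E
```

```text
top L (array([523.6, 317.5]), array([57.6, 58.8]))
top M (array([462.8,  70.8]), array([45.6, 46.7]))
top S (array([626.9,  95.8]), array([32.8, 35.7]))
top foot (array([ 619. , -119.4]), array([135.3, 137.5]))
yel (array([445.1, -16.9]), array([48.1, 48.9]))
yel (array([412.7, 170.7]), array([46.9, 48.7]))
yel (array([374.4,  72.2]), array([47.9, 48.1]))
jar [0.53685458 0.15720655 0.055     ]
scene L (array([526.8, 321.5]), array([57.3, 73.8]))
scene M (array([466.2,  77.1]), array([46.7, 63.3]))
scene S (array([632.6, 102.4]), array([34.9, 50.6]))
scene foot (array([ 624.5, -112.5]), array([136.8, 149.6]))
```

View pics/top_st.png

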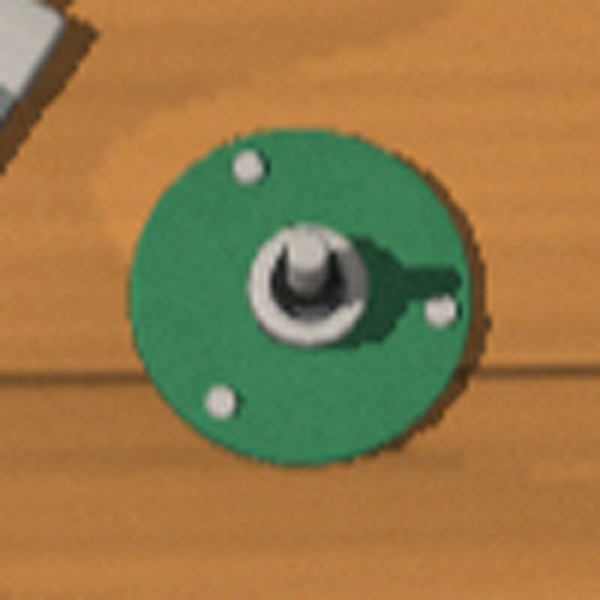

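View pics/scene_st.png

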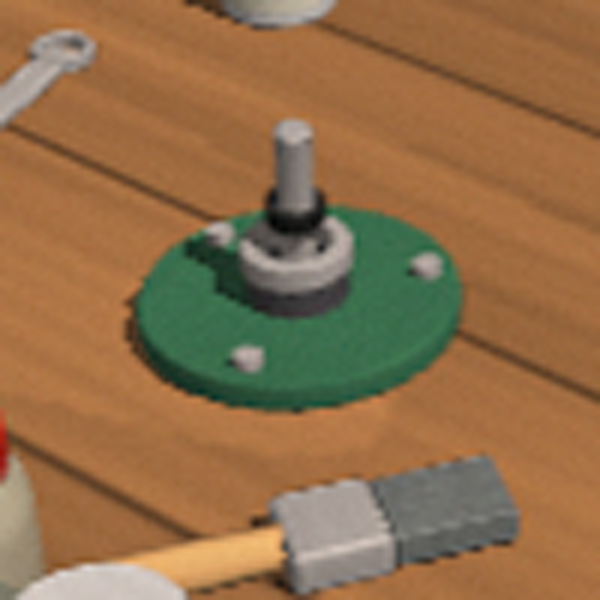

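The stand crops show the foot, the hub and the leaning spindle. The tip is at about crop (307,240) in the top view, which is full-image (384,170), and the seal sits partway up. Next I'll work out the first move.

```bash
cat >> h.py <<'E'
def togo(p,s=None):
    s=s or manip.sense(); R=cv2.Rodrigues(np.array(s["ee_rot"],float))[0]
    D=np.diag([1.,-1,-1]); x=R[:2,0]/np.linalg.norm(R[:2,0]); Rd=np.array([[x[0],x[1],0],[x[1],-x[0],0],[0,0,-1.]])
    t=np.degrees(cv2.Rodrigues(R.T@Rd)[0].ravel())
    return np.round(R.T@(np.array(p)-s["ee_pos"])*1000,1),np.round(t,2)
E
python3 - <<'E'
from h import *
c=grab("top");tip=onz(c,384.2,170,.0995);print("tip",tip)
w=grab("wrist"); print(w["T_tool_cam"],w["fx"])
print(togo([.5236,.3175,.16]))
print(cv2.Rodrigues(np.array(manip.sense()["ee_rot"]))[0].round(3))
E
```

```text
tip [ 0.62617117 -0.11287919  0.0995    ]
[[ 1.04811633e-03 -9.63606441e-01 -2.67322890e-01  7.48804646e-02]
 [ 9.99998904e-01  1.28948676e-03 -7.27369682e-04 -5.92594210e-05]
 [ 1.04560744e-03 -2.67321835e-01  9.63606737e-01 -1.71817923e-01]
 [ 0.00000000e+00  0.00000000e+00  0.00000000e+00  1.00000000e+00]] 321.1305532684176
(array([-366.1, -159. ,   54.4]), array([-0.03,  0.  , -0.  ]))
[[-0.927  0.375 -0.   ]
 [ 0.375  0.927 -0.001]
 [-0.    -0.001 -1.   ]]
```

{"fn": "arm_command", "kwargs": {"moves": [{"x": -60,"y": -26,"z": 10},{"x": -120,"y": -52,"z": 18},{"x": -180,"y": -78,"z": 27},{"x": -240,"y": -104,"z": 36},{"x": -300,"y": -130,"z": 45},{"x": -366,"y": -159,"z": 54},{"x": -366,"y": -159,"z": 54},{"x": -366,"y": -159,"z": 54},{"x": -366,"y": -159,"z": 54}]}}

```text
validation failed for argument at $.mo...
```

```bash
cat > r.py <<'E'
from m import *
def ring(xy,z=.016,name="wrist",fn=None,r=60,lo=150):
    c=grab(name,fn); hsv=cv2.cvtColor(c["frame"],cv2.COLOR_RGB2HSV)
    w=cv2.inRange(hsv,(0,0,lo),(179,60,255)); u,v=proj(c,[*xy,z]); print("px",int(u),int(v))
    return fit(c,blob(w,int(u),int(v),r),z)
E
python3 - <<'E'
from r import *
print(ring((.5236,.3175),fn="w1.png"))
s=manip.sense();print(s["ee_pos"],s["time"],s["ft_force"])
E
```

```text
px 213 420
(array([437.4, 359.2]), array([23.7, 61.1]))
[0.24399119 0.60233515 0.21437445] 0.35 [ 0.09765835 -0.17573643  0.12626265]
```

View pics/w1.png

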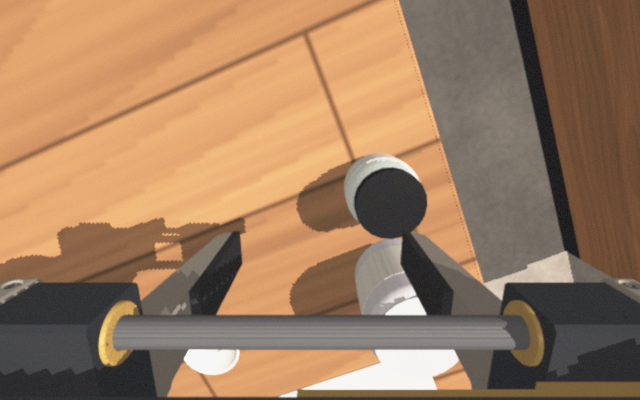

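The picture was taken without the arm having moved: the call was refused because every field is required. It shows the fingers at about (235,240) and (405,240). Now I'll move.

{"fn": "arm_command", "kwargs": {"moves": [{"wx": 0,"wy": 0,"wz": 0,"x": -60,"y": -26,"z": 10,"hand": 1},{"wx": 0,"wy": 0,"wz": 0,"x": -120,"y": -52,"z": 18,"hand": 1},{"wx": 0,"wy": 0,"wz": 0,"x": -180,"y": -78,"z": 27,"hand": 1},{"wx": 0,"wy": 0,"wz": 0,"x": -240,"y": -104,"z": 36,"hand": 1},{"wx": 0,"wy": 0,"wz": 0,"x": -300,"y": -130,"z": 45,"hand": 1},{"wx": 0,"wy": 0,"wz": 0,"x": -366,"y": -159,"z": 54,"hand": 1},{"wx": 0,"wy": 0,"wz": 0,"x": -366,"y": -159,"z": 54,"hand": 1},{"wx": 0,"wy": 0,"wz": 0,"x": -366,"y": -159,"z": 54,"hand": 1}]}}

```text
time: 1.35
ee_pos: [0.5253, 0.315, 0.1603]
ee_rot: [0.609, 3.082, -0.002]
ft_force: [0.8, -0.3, -0.2]
width: 1.004
grip_force: 0.0
```

```bash
python3 - <<'E'
from r import *
print(ring((.5236,.3175),fn="w2.png"))
s=manip.sense();print(s["ee_pos"],s["time"],s["ft_force"])
E
```

```text
px 322 185
(array([523.2, 316.5]), array([59. , 60.8]))
[0.52370812 0.31730544 0.160447  ] 1.4 [-0.1662787  -0.56080321 -0.53319588]
```

View pics/w2.png

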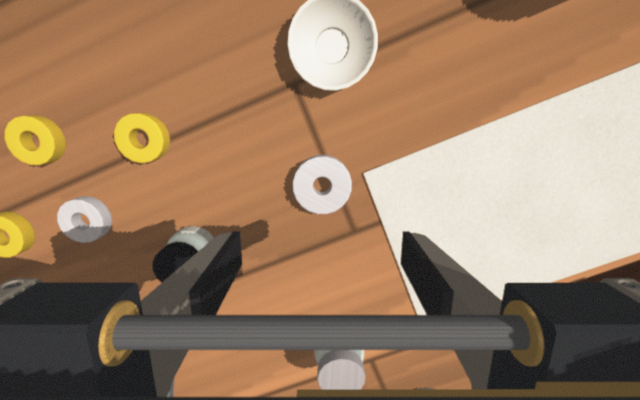

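The ring is centred at (322,185) with a clear path to it. The wrist fit agrees with the top view to 1 mm. Descend and grasp.

{"fn": "arm_command", "kwargs": {"moves": [{"wx": 0,"wy": 0,"wz": 0,"x": 0,"y": -1,"z": 45,"hand": 1},{"wx": 0,"wy": 0,"wz": 0,"x": 0,"y": -1,"z": 90,"hand": 1},{"wx": 0,"wy": 0,"wz": 0,"x": 0,"y": -1,"z": 130,"hand": 1},{"wx": 0,"wy": 0,"wz": 0,"x": 0,"y": -1,"z": 150,"hand": 1},{"wx": 0,"wy": 0,"wz": 0,"x": 0,"y": -1,"z": 155,"hand": 1},{"wx": 0,"wy": 0,"wz": 0,"x": 0,"y": -1,"z": 155,"hand": 1},{"wx": 0,"wy": 0,"wz": 0,"x": 0,"y": -1,"z": 155,"hand": -1},{"wx": 0,"wy": 0,"wz": 0,"x": 0,"y": -1,"z": 155,"hand": -1},{"wx": 0,"wy": 0,"wz": 0,"x": 0,"y": -1,"z": 155,"hand": -1},{"wx": 0,"wy": 0,"wz": 0,"x": 0,"y": -1,"z": 155,"hand": -1}]}}

```text
time: 2.65
ee_pos: [0.5234, 0.3168, 0.0061]
ee_rot: [0.601, 3.083, 0.001]
ft_force: [-1.0, -1.1, 2.8]
width: 0.64
grip_force: 30.0
```

{"fn": "arm_command", "kwargs": {"moves": [{"wx": 0,"wy": 0,"wz": 0,"x": 0,"y": 0,"z": -50,"hand": -1},{"wx": 0,"wy": 0,"wz": 0,"x": -15,"y": -16,"z": -105,"hand": -1},{"wx": 0,"wy": 0,"wz": 0,"x": -45,"y": -49,"z": -150,"hand": -1},{"wx": 0,"wy": 0,"wz": 0,"x": -86,"y": -93,"z": -160,"hand": -1},{"wx": 0,"wy": 0,"wz": 0,"x": -127,"y": -138,"z": -170,"hand": -1},{"wx": 0,"wy": 0,"wz": 0,"x": -168,"y": -182,"z": -180,"hand": -1},{"wx": 0,"wy": 0,"wz": 0,"x": -210,"y": -228,"z": -190,"hand": -1},{"wx": 0,"wy": 0,"wz": 0,"x": -252,"y": -274,"z": -194,"hand": -1},{"wx": 0,"wy": 0,"wz": 0,"x": -294,"y": -320,"z": -194,"hand": -1},{"wx": 0,"wy": 0,"wz": 0,"x": -341,"y": -371,"z": -194,"hand": -1}]}}

```text
time: 3.9
ee_pos: [0.6977, -0.1501, 0.1993]
ee_rot: [-0.6, -3.083, -0.001]
ft_force: [0.6, 0.8, -0.9]
width: 0.643
grip_force: 30.0
```

{"fn": "arm_command", "kwargs": {"moves": [{"wx": 0,"wy": 0,"wz": 0,"x": 0,"y": 0,"z": 0,"hand": -1},{"wx": 0,"wy": 0,"wz": 0,"x": 0,"y": 0,"z": 0,"hand": -1},{"wx": 0,"wy": 0,"wz": 0,"x": 0,"y": 0,"z": 0,"hand": -1}]}}

```text
time: 4.28
ee_pos: [0.6974, -0.146, 0.1994]
ee_rot: [-0.597, -3.084, -0.002]
ft_force: [-0.5, 0.3, -1.5]
width: 0.64
grip_force: 30.0
```

```bash
python3 - <<'E'
from r import *
c=grab("wrist","w3.png"); s=manip.sense(); print(s["ee_pos"],s["ft_force"],s["width"])
hsv=cv2.cvtColor(c["frame"],cv2.COLOR_RGB2HSV); g=cv2.inRange(hsv,(60,80,40),(95,255,255))
u,v=proj(c,[.619,-.119,.014]); print(u,v)
print(fit(c,blob(g,int(u),int(v),110),.014)); print(proj(c,[.626,-.113,.0995]),proj(c,[.619,-.119,.040]))
np.save("c3.npy",c,allow_pickle=True)
E
```

```text
[ 0.69743459 -0.14612013  0.19958101] [-0.05270003 -0.15942623 -1.66051661] 0.6423238571102714
317.18659823647045 103.30489670396514
(array([ 619.9, -121.9]), array([136.5, 137. ]))
(np.float64(326.10727785741244), np.float64(106.30729552756154)) (np.float64(316.8978070242857), np.float64(102.68467165976458))
```

View pics/w3.png

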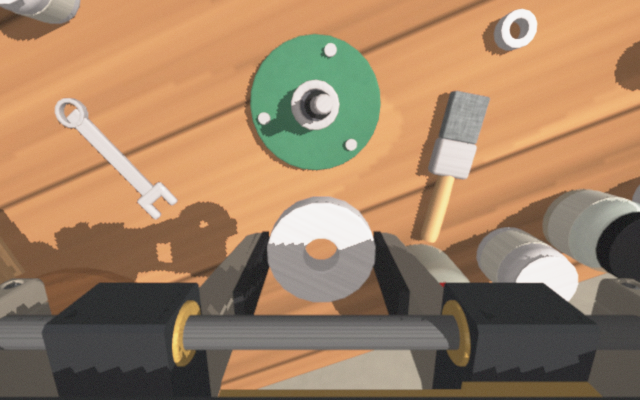

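The wrist view shows the stand at (315,102) with the spindle tip near (321,103). The large ring is held between the fingers at (321,250).

```bash
python3 - <<'E'
from r import *
c=np.load("c3.npy",allow_pickle=True).item(); f=c["frame"]
cv2.imwrite("pics/w3c.png",cv2.resize(f[60:145,270:370,::-1],None,fx=7,fy=7,interpolation=cv2.INTER_CUBIC))
hsv=cv2.cvtColor(f,cv2.COLOR_RGB2HSV)
# hub: non-green inside foot
n=cv2.inRange(hsv,(0,0,90),(179,60,255)); print("hub",fit(c,blob(n,317,103,32),.040))
z=manip.sense()["ee_pos"][2]-.0061+.016
n=cv2.inRange(hsv,(0,0,100),(179,40,255)); cnt=blob(n,321,250,56); print("held",fit(c,cnt,z), cv2.boundingRect(cnt))
E
```

```text
hub (array([ 620.2, -122. ]), array([48.4, 48.6]))
held (array([ 696.8, -145.9]), array([59. , 62.1])) (267, 197, 109, 105)
```

View pics/w3c.png

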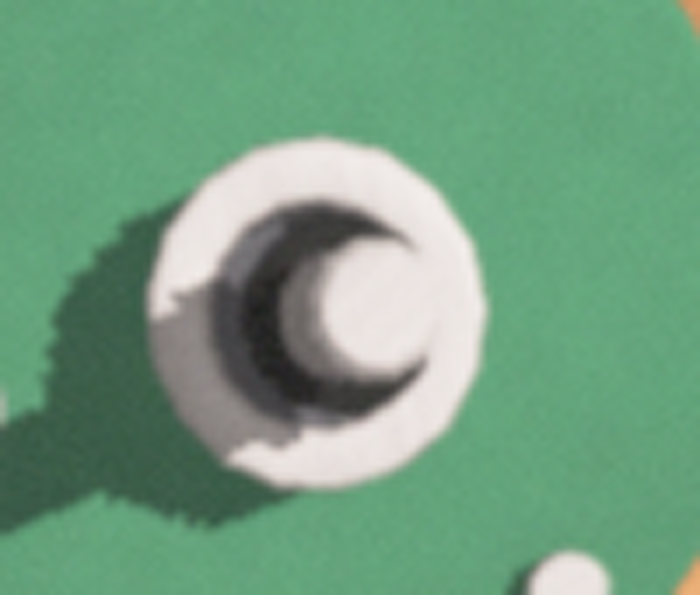

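The crop shows the hub rim and the tip disc centred near crop (377,307), which is full-image (323.4,103.4).

```bash
python3 - <<'E'
from h import *
c=np.load("c3.npy",allow_pickle=True).item()
t=onz(c,323.4,103.4,.0997); print(t, (t[:2]-[.6202,-.122])*1000)
print(togo([t[0],t[1],.130]))
E
```

```text
[ 0.62308311 -0.11420774  0.0997    ] [2.88310743 7.7922556 ]
(array([80.9,  1.8, 69.6]), array([ 0.05, -0.03, -0.  ]))
```

{"fn": "arm_command", "kwargs": {"moves": [{"wx": 0,"wy": 0,"wz": 0,"x": 40,"y": 1,"z": 20,"hand": -1},{"wx": 0,"wy": 0,"wz": 0,"x": 70,"y": 2,"z": 45,"hand": -1},{"wx": 0,"wy": 0,"wz": 0,"x": 80,"y": 2,"z": 65,"hand": -1},{"wx": 0,"wy": 0,"wz": 0,"x": 80,"y": 2,"z": 80,"hand": -1},{"wx": 0,"wy": 0,"wz": 0,"x": 80,"y": 2,"z": 83,"hand": -1},{"wx": 0,"wy": 0,"wz": 0,"x": 80,"y": 2,"z": 84,"hand": -1},{"wx": 0,"wy": 0,"wz": 0,"x": 80,"y": 2,"z": 84,"hand": -1},{"wx": 0,"wy": 0,"wz": 0,"x": 80,"y": 2,"z": 84,"hand": -1}]}}

```text
time: 5.32
ee_pos: [0.6245, -0.1168, 0.1161]
ee_rot: [0.601, 3.083, 0.0]
ft_force: [0.2, -0.9, -1.3]
width: 0.642
grip_force: 30.0
```

```bash
python3 - <<'E'
from h import *
c=grab("wrist","w4.png"); s=manip.sense(); print(s["ee_pos"],s["ft_force"]); print(togo([.6237,-.1144,.1]))
E
```

```text
[ 0.62439473 -0.11673798  0.11602422] [ 0.15965401  0.40259436 -0.33898958]
(array([ 1.5,  1.9, 16. ]), array([0.01, 0.04, 0.  ]))
```

View pics/w4.png

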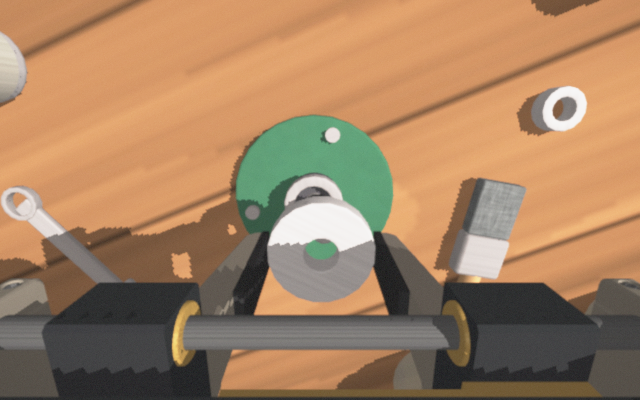

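The ring sits above the hub and the tip isn't yet visible in the bore. Correct 1.5/2 mm, then feel down.

{"fn": "arm_command", "kwargs": {"moves": [{"wx": 0,"wy": 0,"wz": 0,"x": 1.5,"y": 2,"z": 4,"hand": -1},{"wx": 0,"wy": 0,"wz": 0,"x": 1.5,"y": 2,"z": 8,"hand": -1},{"wx": 0,"wy": 0,"wz": 0,"x": 1.5,"y": 2,"z": 8,"hand": -1},{"wx": 0,"wy": 0,"wz": 0,"x": 1.5,"y": 2,"z": 8,"hand": -1}]}}

```text
time: 5.88
ee_pos: [0.6234, -0.1142, 0.1075]
ee_rot: [-0.601, -3.084, 0.0]
ft_force: [0.0, 0.0, -1.5]
width: 0.638
grip_force: 30.0
```

{"fn": "arm_command", "kwargs": {"moves": [{"wx": 0,"wy": 0,"wz": 0,"x": 0,"y": 0,"z": 1,"hand": -1},{"wx": 0,"wy": 0,"wz": 0,"x": 0,"y": 0,"z": 2,"hand": -1},{"wx": 0,"wy": 0,"wz": 0,"x": 0,"y": 0,"z": 2,"hand": -1}]}}

```text
time: 6.25
ee_pos: [0.6233, -0.1141, 0.1055]
ee_rot: [-0.601, -3.084, 0.0]
ft_force: [-0.2, 0.2, -0.9]
width: 0.641
grip_force: 30.0
```

{"fn": "arm_command", "kwargs": {"moves": [{"wx": 0,"wy": 0,"wz": 0,"x": 0,"y": 0,"z": 0.5,"hand": -1},{"wx": 0,"wy": 0,"wz": 0,"x": 0,"y": 0,"z": 1,"hand": -1},{"wx": 0,"wy": 0,"wz": 0,"x": 0,"y": 0,"z": 1,"hand": -1}]}}

```text
time: 6.62
ee_pos: [0.6234, -0.1141, 0.1046]
ee_rot: [-0.601, -3.084, -0.0]
ft_force: [-0.3, -0.0, -1.1]
width: 0.641
grip_force: 30.0
```

{"fn": "arm_command", "kwargs": {"moves": [{"wx": 0,"wy": 0,"wz": 0,"x": 0,"y": 0,"z": 0.5,"hand": -1},{"wx": 0,"wy": 0,"wz": 0,"x": 0,"y": 0,"z": 1,"hand": -1},{"wx": 0,"wy": 0,"wz": 0,"x": 0,"y": 0,"z": 1,"hand": -1}]}}

```text
time: 7.0
ee_pos: [0.6234, -0.1141, 0.1035]
ee_rot: [-0.601, -3.084, -0.0]
ft_force: [0.2, 0.1, -2.1]
width: 0.644
grip_force: 30.0
```

{"fn": "arm_command", "kwargs": {"moves": [{"wx": 0,"wy": 0,"wz": 0,"x": 0,"y": 0,"z": 0.5,"hand": -1},{"wx": 0,"wy": 0,"wz": 0,"x": 0,"y": 0,"z": 1,"hand": -1},{"wx": 0,"wy": 0,"wz": 0,"x": 0,"y": 0,"z": 1.5,"hand": -1},{"wx": 0,"wy": 0,"wz": 0,"x": 0,"y": 0,"z": 1.5,"hand": -1}]}}

```text
time: 7.5
ee_pos: [0.6234, -0.1141, 0.102]
ee_rot: [-0.601, -3.084, -0.0]
ft_force: [0.1, -0.1, -0.9]
width: 0.643
grip_force: 30.0
```

{"fn": "arm_command", "kwargs": {"moves": [{"wx": 0,"wy": 0,"wz": 0,"x": 0,"y": 0,"z": 0.5,"hand": -1},{"wx": 0,"wy": 0,"wz": 0,"x": 0,"y": 0,"z": 1,"hand": -1},{"wx": 0,"wy": 0,"wz": 0,"x": 0,"y": 0,"z": 2,"hand": -1},{"wx": 0,"wy": 0,"wz": 0,"x": 0,"y": 0,"z": 2,"hand": -1}]}}

```text
time: 8.0
ee_pos: [0.6233, -0.1141, 0.1]
ee_rot: [-0.601, -3.083, -0.0]
ft_force: [-0.3, -0.1, -1.5]
width: 0.638
grip_force: 30.0
```

The ring is about 6 mm on with no contact. Lower further, then bring the ring over the axis to upright the spindle.

{"fn": "arm_command", "kwargs": {"moves": [{"wx": 0,"wy": 0,"wz": 0,"x": 0,"y": 0,"z": 1.5,"hand": -1},{"wx": 0,"wy": 0,"wz": 0,"x": 0,"y": -0.5,"z": 3,"hand": -1},{"wx": 0,"wy": 0,"wz": 0,"x": 0,"y": -1,"z": 5,"hand": -1},{"wx": 0,"wy": 0,"wz": 0,"x": 0,"y": -1,"z": 5,"hand": -1}]}}

```text
time: 8.5
ee_pos: [0.6228, -0.1151, 0.0948]
ee_rot: [-0.601, -3.083, 0.0]
ft_force: [-0.3, -0.4, -2.3]
width: 0.639
grip_force: 30.0
```

{"fn": "arm_command", "kwargs": {"moves": [{"wx": 0,"wy": 0,"wz": 0,"x": 0,"y": -1,"z": 1,"hand": -1},{"wx": 0,"wy": 0,"wz": 0,"x": 0,"y": -2,"z": 2,"hand": -1},{"wx": 0,"wy": 0,"wz": 0,"x": 0,"y": -3,"z": 3,"hand": -1},{"wx": 0,"wy": 0,"wz": 0,"x": 0,"y": -3,"z": 3,"hand": -1}]}}

```text
time: 9.0
ee_pos: [0.6223, -0.1166, 0.0923]
ee_rot: [0.599, 3.083, 0.002]
ft_force: [0.4, 4.4, 0.6]
width: 0.643
grip_force: 30.0
```

{"fn": "arm_command", "kwargs": {"moves": [{"wx": 0,"wy": 0,"wz": 0,"x": 0,"y": -1,"z": 0,"hand": -1},{"wx": 0,"wy": 0,"wz": 0,"x": -0.5,"y": -2,"z": 0,"hand": -1},{"wx": 0,"wy": 0,"wz": 0,"x": -0.7,"y": -3,"z": 0,"hand": -1},{"wx": 0,"wy": 0,"wz": 0,"x": -0.7,"y": -4.4,"z": 0,"hand": -1},{"wx": 0,"wy": 0,"wz": 0,"x": -0.7,"y": -4.4,"z": 0,"hand": -1}]}}

```text
time: 9.62
ee_pos: [0.6206, -0.1204, 0.0922]
ee_rot: [-0.599, -3.083, -0.003]
ft_force: [-2.0, 5.0, 1.9]
width: 0.642
grip_force: 30.0
```

{"fn": "arm_command", "kwargs": {"moves": [{"wx": 0,"wy": 0,"wz": 0,"x": 0,"y": -1.5,"z": 1,"hand": -1},{"wx": 0,"wy": 0,"wz": 0,"x": 0,"y": -1.5,"z": 3,"hand": -1},{"wx": 0,"wy": 0,"wz": 0,"x": 0,"y": -1.5,"z": 6,"hand": -1},{"wx": 0,"wy": 0,"wz": 0,"x": 0,"y": -1.5,"z": 9,"hand": -1},{"wx": 0,"wy": 0,"wz": 0,"x": 0,"y": -1.5,"z": 9,"hand": -1}]}}

```text
time: 10.25
ee_pos: [0.6199, -0.1218, 0.0827]
ee_rot: [-0.599, -3.082, -0.003]
ft_force: [-0.2, 6.6, -0.6]
width: 0.644
grip_force: 30.0
```

{"fn": "arm_command", "kwargs": {"moves": [{"wx": 0,"wy": 0,"wz": 0,"x": 0,"y": 0,"z": 2,"hand": -1},{"wx": 0,"wy": 0,"wz": 0,"x": 0,"y": 0,"z": 4,"hand": -1},{"wx": 0,"wy": 0,"wz": 0,"x": 0,"y": 0,"z": 6,"hand": -1},{"wx": 0,"wy": 0,"wz": 0,"x": 0,"y": 0,"z": 8,"hand": -1},{"wx": 0,"wy": 0,"wz": 0,"x": 0,"y": 0,"z": 8,"hand": -1}]}}

```text
time: 10.88
ee_pos: [0.62, -0.1218, 0.0749]
ee_rot: [-0.599, -3.082, -0.003]
ft_force: [-0.8, 5.8, 0.3]
width: 0.643
grip_force: 30.0
```

{"fn": "arm_command", "kwargs": {"moves": [{"wx": 0,"wy": 0,"wz": 0,"x": 0,"y": 0,"z": 2,"hand": -1},{"wx": 0,"wy": 0,"wz": 0,"x": 0,"y": 0,"z": 4,"hand": -1},{"wx": 0,"wy": 0,"wz": 0,"x": 0,"y": 0,"z": 6,"hand": -1},{"wx": 0,"wy": 0,"wz": 0,"x": 0,"y": 0,"z": 6,"hand": -1}]}}

```text
time: 11.38
ee_pos: [0.62, -0.1219, 0.0688]
ee_rot: [-0.599, -3.082, -0.003]
ft_force: [-0.1, 6.5, -0.1]
width: 0.64
grip_force: 30.0
```

{"fn": "arm_command", "kwargs": {"moves": [{"wx": 0,"wy": 0,"wz": 0,"x": 0,"y": 0,"z": 2,"hand": -1},{"wx": 0,"wy": 0,"wz": 0,"x": 0,"y": 0,"z": 4,"hand": -1},{"wx": 0,"wy": 0,"wz": 0,"x": 0,"y": 0,"z": 6,"hand": -1},{"wx": 0,"wy": 0,"wz": 0,"x": 0,"y": 0,"z": 6,"hand": -1}]}}

```text
time: 11.88
ee_pos: [0.6202, -0.122, 0.0638]
ee_rot: [-0.599, -3.083, -0.003]
ft_force: [-1.6, 5.4, 5.6]
width: 0.641
grip_force: 30.0
```

{"fn": "arm_command", "kwargs": {"moves": [{"wx": 0,"wy": 0,"wz": 0,"x": 0,"y": 0,"z": 2,"hand": -1},{"wx": 0,"wy": 0,"wz": 0,"x": 0,"y": 0,"z": 4,"hand": -1},{"wx": 0,"wy": 0,"wz": 0,"x": 0,"y": 0,"z": 6,"hand": -1},{"wx": 0,"wy": 0,"wz": 0,"x": 0,"y": 0,"z": 6,"hand": -1}]}}

```text
time: 12.38
ee_pos: [0.6202, -0.1221, 0.0578]
ee_rot: [-0.599, -3.083, -0.002]
ft_force: [-2.4, 6.1, 6.0]
width: 0.64
grip_force: 30.0
```

{"fn": "arm_command", "kwargs": {"moves": [{"wx": 0,"wy": 0,"wz": 0,"x": 0,"y": 0,"z": 2,"hand": -1},{"wx": 0,"wy": 0,"wz": 0,"x": 0,"y": 0,"z": 4,"hand": -1},{"wx": 0,"wy": 0,"wz": 0,"x": 0,"y": 0,"z": 6,"hand": -1},{"wx": 0,"wy": 0,"wz": 0,"x": 0,"y": 0,"z": 8,"hand": -1},{"wx": 0,"wy": 0,"wz": 0,"x": 0,"y": 0,"z": 8,"hand": -1}]}}

```text
time: 13.0
ee_pos: [0.6201, -0.1223, 0.0498]
ee_rot: [-0.599, -3.083, -0.002]
ft_force: [-2.5, 5.5, 6.4]
width: 0.643
grip_force: 30.0
```

{"fn": "arm_command", "kwargs": {"moves": [{"wx": 0,"wy": 0,"wz": 0,"x": 0,"y": 0,"z": 1,"hand": -1},{"wx": 0,"wy": 0,"wz": 0,"x": 0,"y": 0,"z": 2,"hand": -1},{"wx": 0,"wy": 0,"wz": 0,"x": 0,"y": 0,"z": 2,"hand": -1}]}}

```text
time: 13.38
ee_pos: [0.6202, -0.1223, 0.048]
ee_rot: [-0.599, -3.083, -0.002]
ft_force: [-3.2, 6.6, 8.3]
width: 0.642
grip_force: 30.0
```

{"fn": "arm_command", "kwargs": {"moves": [{"wx": 0,"wy": 0,"wz": 0,"x": 0,"y": 0,"z": 0.7,"hand": -1},{"wx": 0,"wy": 0,"wz": 0,"x": 0,"y": 0,"z": 1.4,"hand": -1},{"wx": 0,"wy": 0,"wz": 0,"x": 0,"y": 0,"z": 1.4,"hand": -1}]}}

```text
time: 13.75
ee_pos: [0.6202, -0.1223, 0.0467]
ee_rot: [-0.599, -3.083, -0.002]
ft_force: [-2.3, 5.7, 8.6]
width: 0.64
grip_force: 30.0
```

{"fn": "arm_command", "kwargs": {"moves": [{"wx": 0,"wy": 0,"wz": 0,"x": 0,"y": 0,"z": 0.5,"hand": -1},{"wx": 0,"wy": 0,"wz": 0,"x": 0,"y": 0,"z": 1,"hand": -1},{"wx": 0,"wy": 0,"wz": 0,"x": 0,"y": 0,"z": 1,"hand": -1}]}}

```text
time: 14.12
ee_pos: [0.6202, -0.1223, 0.046]
ee_rot: [-0.599, -3.083, -0.002]
ft_force: [-4.1, 6.4, 10.5]
width: 0.641
grip_force: 30.0
```

{"fn": "arm_command", "kwargs": {"moves": [{"wx": 0,"wy": 0,"wz": 0,"x": 0,"y": 0,"z": 0.5,"hand": -1},{"wx": 0,"wy": 0,"wz": 0,"x": 0,"y": 0,"z": 1,"hand": -1},{"wx": 0,"wy": 0,"wz": 0,"x": 0,"y": 0,"z": 1,"hand": -1}]}}

```text
time: 14.5
ee_pos: [0.6202, -0.1223, 0.0459]
ee_rot: [-0.599, -3.083, -0.003]
ft_force: [-6.1, 6.2, 16.9]
width: 0.641
grip_force: 30.0
```

The large ring is home: z stopped at 0.0459 and the force is rising. Relax, release and rise.

{"fn": "arm_command", "kwargs": {"moves": [{"wx": 0,"wy": 0,"wz": 0,"x": 0,"y": 1,"z": -1,"hand": -1},{"wx": 0,"wy": 0,"wz": 0,"x": 0,"y": 1.5,"z": -1,"hand": 1},{"wx": 0,"wy": 0,"wz": 0,"x": 0,"y": 1.5,"z": -1,"hand": 1},{"wx": 0,"wy": 0,"wz": 0,"x": 0,"y": 1.5,"z": -1,"hand": 1},{"wx": 0,"wy": 0,"wz": 0,"x": 0,"y": 1.5,"z": -30,"hand": 1},{"wx": 0,"wy": 0,"wz": 0,"x": 0,"y": 1.5,"z": -80,"hand": 1},{"wx": 0,"wy": 0,"wz": 0,"x": 0,"y": 1.5,"z": -125,"hand": 1},{"wx": 0,"wy": 0,"wz": 0,"x": 0,"y": 1.5,"z": -125,"hand": 1},{"wx": 0,"wy": 0,"wz": 0,"x": 0,"y": 1.5,"z": -125,"hand": 1}]}}

```text
time: 15.62
ee_pos: [0.6203, -0.1223, 0.168]
ee_rot: [-0.601, -3.083, 0.0]
ft_force: [-0.1, -0.4, -0.5]
width: 0.999
grip_force: 0.0
```

```bash
python3 - <<'E'
from r import *
s=manip.sense();print(s["ee_pos"])
c=grab("wrist","w5.png"); np.save("c5.npy",c,allow_pickle=True)
print(ring((.6202,-.122),.056,r=52,lo=110)); print(proj(c,[.6202,-.122,.0997]))
print(togo([.463,.071,.16]))
E
```

```text
[ 0.62034418 -0.12232489  0.16802237]
px 321 196
(array([ 620., -122.]), array([60. , 62.3]))
(np.float64(321.49485405161283), np.float64(209.85823838145404))
(array([217.9, 120.1,   7.5]), array([-0.05, -0.16,  0.  ]))
```

The large ring sits at (620.0, -122.0) with its top at 56 mm, as it should. On to the medium ring.

{"fn": "arm_command", "kwargs": {"moves": [{"wx": 0,"wy": 0,"wz": 0,"x": 50,"y": 27,"z": 2,"hand": 0.5},{"wx": 0,"wy": 0,"wz": 0,"x": 100,"y": 55,"z": 4,"hand": 0.5},{"wx": 0,"wy": 0,"wz": 0,"x": 150,"y": 83,"z": 6,"hand": 0.5},{"wx": 0,"wy": 0,"wz": 0,"x": 195,"y": 108,"z": 7,"hand": 0.5},{"wx": 0,"wy": 0,"wz": 0,"x": 218,"y": 120,"z": 7,"hand": 0.5},{"wx": 0,"wy": 0,"wz": 0,"x": 218,"y": 120,"z": 7,"hand": 0.5},{"wx": 0,"wy": 0,"wz": 0,"x": 218,"y": 120,"z": 7,"hand": 0.5}]}}

```text
time: 16.6
ee_pos: [0.4644, 0.07, 0.1613]
ee_rot: [-0.602, -3.083, 0.001]
ft_force: [1.0, -0.6, -0.4]
width: 0.748
grip_force: 0.0
```

```bash
python3 - <<'E'
from r import *
e,d=ring((.463,.071),fn="w6.png",r=45); print(e,d); print(togo([e[0]/1000,e[1]/1000,.006]),manip.sense()["ee_pos"])
E
```

```text
px 321 185
[462.6  69.1] [47.4 49. ]
(array([  1.5,  -1.2, 155.3]), array([-0.04,  0.  , -0.  ])) [0.46452809 0.06972967 0.1613027 ]
```

{"fn": "arm_command", "kwargs": {"moves": [{"wx": 0,"wy": 0,"wz": 0,"x": 1.5,"y": -1,"z": 45,"hand": 0.5},{"wx": 0,"wy": 0,"wz": 0,"x": 1.5,"y": -1,"z": 90,"hand": 0.5},{"wx": 0,"wy": 0,"wz": 0,"x": 1.5,"y": -1,"z": 130,"hand": 0.5},{"wx": 0,"wy": 0,"wz": 0,"x": 1.5,"y": -1,"z": 150,"hand": 0.5},{"wx": 0,"wy": 0,"wz": 0,"x": 1.5,"y": -1,"z": 155,"hand": 0.5},{"wx": 0,"wy": 0,"wz": 0,"x": 1.5,"y": -1,"z": 155,"hand": 0.5},{"wx": 0,"wy": 0,"wz": 0,"x": 1.5,"y": -1,"z": 155,"hand": -1},{"wx": 0,"wy": 0,"wz": 0,"x": 1.5,"y": -1,"z": 155,"hand": -1},{"wx": 0,"wy": 0,"wz": 0,"x": 1.5,"y": -1,"z": 155,"hand": -1},{"wx": 0,"wy": 0,"wz": 0,"x": 1.5,"y": -1,"z": 155,"hand": -1}]}}

```text
time: 17.9
ee_pos: [0.4628, 0.0706, 0.0074]
ee_rot: [0.601, 3.082, 0.001]
ft_force: [-0.3, -0.5, 6.8]
width: 0.512
grip_force: 30.0
```

```bash
python3 - <<'E'
from h import *
print(togo([.6975,-.146,.2]))
E
```

```text
(array([-299.1, -112.5, -192.3]), array([0.05, 0.07, 0.  ]))
```

{"fn": "arm_command", "kwargs": {"moves": [{"wx": 0,"wy": 0,"wz": 0,"x": 0,"y": 0,"z": -50,"hand": -1},{"wx": 0,"wy": 0,"wz": 0,"x": -20,"y": -7,"z": -105,"hand": -1},{"wx": 0,"wy": 0,"wz": 0,"x": -60,"y": -22,"z": -145,"hand": -1},{"wx": 0,"wy": 0,"wz": 0,"x": -110,"y": -41,"z": -165,"hand": -1},{"wx": 0,"wy": 0,"wz": 0,"x": -160,"y": -60,"z": -180,"hand": -1},{"wx": 0,"wy": 0,"wz": 0,"x": -210,"y": -79,"z": -192,"hand": -1},{"wx": 0,"wy": 0,"wz": 0,"x": -260,"y": -98,"z": -192,"hand": -1},{"wx": 0,"wy": 0,"wz": 0,"x": -299,"y": -112,"z": -192,"hand": -1},{"wx": 0,"wy": 0,"wz": 0,"x": -299,"y": -112,"z": -192,"hand": -1},{"wx": 0,"wy": 0,"wz": 0,"x": -299,"y": -112,"z": -192,"hand": -1}]}}

```text
time: 19.15
ee_pos: [0.6964, -0.1444, 0.198]
ee_rot: [-0.6, -3.082, -0.001]
ft_force: [-0.4, 1.3, -0.1]
width: 0.511
grip_force: 30.0
```

```bash
python3 - <<'E'
from r import *
c=grab("wrist"); s=manip.sense(); print(s["ee_pos"],s["ft_force"]); np.save("c7.npy",c,allow_pickle=True); f=c["frame"]
print(proj(c,[.6202,-.122,.0997]),proj(c,[.6202,-.122,.056]))
hsv=cv2.cvtColor(f,cv2.COLOR_RGB2HSV); n=cv2.inRange(hsv,(0,0,100),(179,40,255))
u,v=proj(c,[*s["ee_pos"][:2],s["ee_pos"][2]+.0086]);print(u,v)
cnt=blob(n,int(u),int(v),50);print("held",fit(c,cnt,s["ee_pos"][2]+.0086))
u,v=map(int,proj(c,[.6202,-.122,.08])); print(u-40,v-40)
a=cv2.resize(f[v-40:v+40,u-40:u+40,::-1],None,fx=7,fy=7,interpolation=cv2.INTER_CUBIC)
cv2.imwrite("pics/w7c.png",a)
E
```

```text
[ 0.69640325 -0.14394864  0.1983632 ] [ 0.24128424  0.40850248 -0.47361212]
(np.float64(311.6205345197501), np.float64(105.76505331208507)) (np.float64(312.93827411970096), np.float64(106.56948488494939))
321.9756607027578 251.6215682484637
held (array([ 695.7, -144.2]), array([46.9, 50.3]))
272 66
```

View pics/w7c.png

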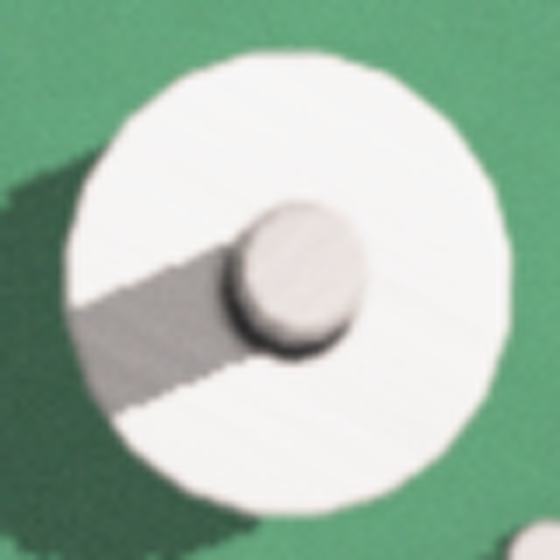

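The crop shows the spindle nearly upright in the large ring, with the tip centre near crop (303,270), which is full-image (314.9,104.1).

```bash
python3 - <<'E'
from h import *
c=np.load("c7.npy",allow_pickle=True).item()
t=onz(c,314.9,104.1,.0995); print(t)
print(togo([t[0]+.0005,t[1]+.0002,.1165]))
E
```

```text
[ 0.61999209 -0.1190574   0.0995    ]
(array([79.7, -5.2, 82. ]), array([ 0.04, -0.09, -0.  ]))
```

{"fn": "arm_command", "kwargs": {"moves": [{"wx": 0,"wy": 0,"wz": 0,"x": 40,"y": -3,"z": 20,"hand": -1},{"wx": 0,"wy": 0,"wz": 0,"x": 70,"y": -5,"z": 45,"hand": -1},{"wx": 0,"wy": 0,"wz": 0,"x": 80,"y": -5,"z": 65,"hand": -1},{"wx": 0,"wy": 0,"wz": 0,"x": 80,"y": -5,"z": 79,"hand": -1},{"wx": 0,"wy": 0,"wz": 0,"x": 80,"y": -5,"z": 82,"hand": -1},{"wx": 0,"wy": 0,"wz": 0,"x": 80,"y": -5,"z": 82,"hand": -1},{"wx": 0,"wy": 0,"wz": 0,"x": 80,"y": -5,"z": 82,"hand": -1}]}}

```text
time: 20.08
ee_pos: [0.622, -0.1204, 0.1174]
ee_rot: [0.601, 3.082, -0.0]
ft_force: [0.3, -1.0, -0.4]
width: 0.513
grip_force: 30.0
```

```bash
python3 - <<'E'
from h import *
print(togo([.6205,-.1189,.1085]),manip.sense()["ee_pos"])
E
```

```text
(array([1.9, 0.9, 8.9]), array([0.01, 0.08, 0.  ])) [ 0.6219529  -0.1204278   0.11736357]
```

{"fn": "arm_command", "kwargs": {"moves": [{"wx": 0,"wy": 0,"wz": 0,"x": 2,"y": 1,"z": 4,"hand": -1},{"wx": 0,"wy": 0,"wz": 0,"x": 2,"y": 1,"z": 8,"hand": -1},{"wx": 0,"wy": 0,"wz": 0,"x": 2,"y": 1,"z": 9,"hand": -1},{"wx": 0,"wy": 0,"wz": 0,"x": 2,"y": 1,"z": 9,"hand": -1}]}}

```text
time: 20.58
ee_pos: [0.6197, -0.1185, 0.1076]
ee_rot: [-0.601, -3.083, 0.0]
ft_force: [-0.0, 0.6, -0.5]
width: 0.512
grip_force: 30.0
```

{"fn": "arm_command", "kwargs": {"moves": [{"wx": 0,"wy": 0,"wz": 0,"x": 0,"y": 0,"z": 0.6,"hand": -1},{"wx": 0,"wy": 0,"wz": 0,"x": 0,"y": 0,"z": 1.2,"hand": -1},{"wx": 0,"wy": 0,"wz": 0,"x": 0,"y": 0,"z": 1.8,"hand": -1},{"wx": 0,"wy": 0,"wz": 0,"x": 0,"y": 0,"z": 1.8,"hand": -1}]}}

```text
time: 21.08
ee_pos: [0.6197, -0.1185, 0.1059]
ee_rot: [-0.601, -3.084, -0.0]
ft_force: [0.1, -0.5, -1.6]
width: 0.511
grip_force: 30.0
```

{"fn": "arm_command", "kwargs": {"moves": [{"wx": 0,"wy": 0,"wz": 0,"x": 0,"y": 0,"z": 0.6,"hand": -1},{"wx": 0,"wy": 0,"wz": 0,"x": 0,"y": 0,"z": 1.2,"hand": -1},{"wx": 0,"wy": 0,"wz": 0,"x": 0,"y": 0,"z": 1.8,"hand": -1},{"wx": 0,"wy": 0,"wz": 0,"x": 0,"y": 0,"z": 1.8,"hand": -1}]}}

```text
time: 21.58
ee_pos: [0.6197, -0.1185, 0.104]
ee_rot: [-0.601, -3.084, 0.0]
ft_force: [0.2, -0.2, -1.0]
width: 0.508
grip_force: 30.0
```

{"fn": "arm_command", "kwargs": {"moves": [{"wx": 0,"wy": 0,"wz": 0,"x": 0,"y": 0,"z": 0.8,"hand": -1},{"wx": 0,"wy": 0,"wz": 0,"x": 0,"y": 0,"z": 1.6,"hand": -1},{"wx": 0,"wy": 0,"wz": 0,"x": 0,"y": 0,"z": 2.5,"hand": -1},{"wx": 0,"wy": 0,"wz": 0,"x": 0,"y": 0,"z": 2.5,"hand": -1}]}}

```text
time: 22.08
ee_pos: [0.6196, -0.1184, 0.1015]
ee_rot: [-0.601, -3.083, 0.0]
ft_force: [-0.4, -0.3, -0.8]
width: 0.512
grip_force: 30.0
```

{"fn": "arm_command", "kwargs": {"moves": [{"wx": 0,"wy": 0,"wz": 0,"x": 0,"y": -0.5,"z": 1,"hand": -1},{"wx": 0,"wy": 0,"wz": 0,"x": 0,"y": -1,"z": 3,"hand": -1},{"wx": 0,"wy": 0,"wz": 0,"x": -0.3,"y": -1.5,"z": 5,"hand": -1},{"wx": 0,"wy": 0,"wz": 0,"x": -0.6,"y": -2,"z": 7,"hand": -1},{"wx": 0,"wy": 0,"wz": 0,"x": -0.6,"y": -2,"z": 7,"hand": -1}]}}

```text
time: 22.7
ee_pos: [0.6194, -0.1203, 0.0943]
ee_rot: [-0.601, -3.083, -0.0]
ft_force: [0.2, 0.5, -1.2]
width: 0.511
grip_force: 30.0
```

{"fn": "arm_command", "kwargs": {"moves": [{"wx": 0,"wy": 0,"wz": 0,"x": -0.5,"y": -0.5,"z": 2,"hand": -1},{"wx": 0,"wy": 0,"wz": 0,"x": -1,"y": -1,"z": 4,"hand": -1},{"wx": 0,"wy": 0,"wz": 0,"x": -1,"y": -1,"z": 6,"hand": -1},{"wx": 0,"wy": 0,"wz": 0,"x": -1,"y": -1,"z": 8,"hand": -1},{"wx": 0,"wy": 0,"wz": 0,"x": -1,"y": -1,"z": 8,"hand": -1}]}}

```text
time: 23.32
ee_pos: [0.6199, -0.1212, 0.0863]
ee_rot: [-0.6, -3.083, -0.001]
ft_force: [-0.6, 4.1, 0.0]
width: 0.51
grip_force: 30.0
```

{"fn": "arm_command", "kwargs": {"moves": [{"wx": 0,"wy": 0,"wz": 0,"x": -0.5,"y": 0,"z": 3,"hand": -1},{"wx": 0,"wy": 0,"wz": 0,"x": -0.5,"y": 0,"z": 6,"hand": -1},{"wx": 0,"wy": 0,"wz": 0,"x": -0.5,"y": 0,"z": 9,"hand": -1},{"wx": 0,"wy": 0,"wz": 0,"x": -0.5,"y": 0,"z": 12,"hand": -1},{"wx": 0,"wy": 0,"wz": 0,"x": -0.5,"y": 0,"z": 12,"hand": -1}]}}

```text
time: 23.95
ee_pos: [0.6201, -0.1215, 0.0741]
ee_rot: [-0.6, -3.083, -0.001]
ft_force: [-2.0, 5.0, -1.3]
width: 0.513
grip_force: 30.0
```

{"fn": "arm_command", "kwargs": {"moves": [{"wx": 0,"wy": 0,"wz": 0,"x": 0,"y": 0,"z": 2,"hand": -1},{"wx": 0,"wy": 0,"wz": 0,"x": 0,"y": 0,"z": 4,"hand": -1},{"wx": 0,"wy": 0,"wz": 0,"x": 0,"y": 0,"z": 6,"hand": -1},{"wx": 0,"wy": 0,"wz": 0,"x": 0,"y": 0,"z": 8,"hand": -1},{"wx": 0,"wy": 0,"wz": 0,"x": 0,"y": 0,"z": 8,"hand": -1}]}}

```text
time: 24.58
ee_pos: [0.6202, -0.1216, 0.0664]
ee_rot: [-0.6, -3.083, -0.001]
ft_force: [-2.4, 4.7, 0.9]
width: 0.511
grip_force: 30.0
```

{"fn": "arm_command", "kwargs": {"moves": [{"wx": 0,"wy": 0,"wz": 0,"x": 0,"y": 0,"z": 1,"hand": -1},{"wx": 0,"wy": 0,"wz": 0,"x": 0,"y": 0,"z": 2,"hand": -1},{"wx": 0,"wy": 0,"wz": 0,"x": 0,"y": 0,"z": 2.5,"hand": -1},{"wx": 0,"wy": 0,"wz": 0,"x": 0,"y": 0,"z": 2.5,"hand": -1}]}}

```text
time: 25.08
ee_pos: [0.6202, -0.1217, 0.0641]
ee_rot: [-0.6, -3.083, -0.001]
ft_force: [-2.3, 5.2, 1.5]
width: 0.507
grip_force: 30.0
```

{"fn": "arm_command", "kwargs": {"moves": [{"wx": 0,"wy": 0,"wz": 0,"x": 0,"y": 0,"z": 0.5,"hand": -1},{"wx": 0,"wy": 0,"wz": 0,"x": 0,"y": 0,"z": 1,"hand": -1},{"wx": 0,"wy": 0,"wz": 0,"x": 0,"y": 0,"z": 1,"hand": -1}]}}

```text
time: 25.45
ee_pos: [0.6203, -0.1217, 0.0636]
ee_rot: [-0.6, -3.083, -0.001]
ft_force: [-4.2, 5.4, 5.4]
width: 0.511
grip_force: 30.0
```

{"fn": "arm_command", "kwargs": {"moves": [{"wx": 0,"wy": 0,"wz": 0,"x": 0,"y": 0,"z": 0.5,"hand": -1},{"wx": 0,"wy": 0,"wz": 0,"x": 0,"y": 0,"z": 1,"hand": -1},{"wx": 0,"wy": 0,"wz": 0,"x": 0,"y": 0,"z": 1,"hand": -1}]}}

```text
time: 25.82
ee_pos: [0.6203, -0.1217, 0.0635]
ee_rot: [-0.6, -3.083, -0.001]
ft_force: [-5.3, 5.6, 10.7]
width: 0.509
grip_force: 30.0
```

The medium ring is seated: z stopped at 0.0635, so its underside is at 56.1 mm. Release it and go to the small ring.

{"fn": "arm_command", "kwargs": {"moves": [{"wx": 0,"wy": 0,"wz": 0,"x": 0,"y": 1,"z": -1,"hand": -1},{"wx": 0,"wy": 0,"wz": 0,"x": 0,"y": 1,"z": -1,"hand": 0.8},{"wx": 0,"wy": 0,"wz": 0,"x": 0,"y": 1,"z": -1,"hand": 0.8},{"wx": 0,"wy": 0,"wz": 0,"x": 0,"y": 1,"z": -1,"hand": 0.8},{"wx": 0,"wy": 0,"wz": 0,"x": 0,"y": 1,"z": -30,"hand": 0.8},{"wx": 0,"wy": 0,"wz": 0,"x": 0,"y": 1,"z": -75,"hand": 0.8},{"wx": 0,"wy": 0,"wz": 0,"x": 0,"y": 1,"z": -110,"hand": 0.8},{"wx": 0,"wy": 0,"wz": 0,"x": 0,"y": 1,"z": -110,"hand": 0.8}]}}

```text
time: 26.82
ee_pos: [0.6231, -0.122, 0.1754]
ee_rot: [0.6, 3.077, 0.0]
ft_force: [0.3, 0.4, -0.6]
width: 0.894
grip_force: 0.0
```

```bash
python3 - <<'E'
from r import *
print(ring((.6202,-.122),.072,r=45,lo=110)); 
print(togo([.628,.094,.16]),manip.sense()["ee_pos"])
E
```

```text
px 319 194
(array([ 616. , -120.2]), array([56.5, 58.6]))
(array([ 75.2, 202.1,  13.1]), array([0.03, 0.16, 0.  ])) [ 0.62167806 -0.12157134  0.17321928]
```

{"fn": "arm_command", "kwargs": {"moves": [{"wx": 0,"wy": 0,"wz": 0,"x": 18,"y": 50,"z": 3,"hand": 0.3},{"wx": 0,"wy": 0,"wz": 0,"x": 37,"y": 100,"z": 6,"hand": 0.3},{"wx": 0,"wy": 0,"wz": 0,"x": 55,"y": 150,"z": 9,"hand": 0.3},{"wx": 0,"wy": 0,"wz": 0,"x": 70,"y": 190,"z": 13,"hand": 0.3},{"wx": 0,"wy": 0,"wz": 0,"x": 75,"y": 202,"z": 13,"hand": 0.3},{"wx": 0,"wy": 0,"wz": 0,"x": 75,"y": 202,"z": 13,"hand": 0.3},{"wx": 0,"wy": 0,"wz": 0,"x": 75,"y": 202,"z": 13,"hand": 0.3}]}}

```text
time: 27.75
ee_pos: [0.6274, 0.0914, 0.1588]
ee_rot: [0.606, 3.083, -0.002]
ft_force: [-0.7, -0.8, 0.4]
width: 0.652
grip_force: 0.0
```

```bash
python3 - <<'E'
from r import *
e,d=ring((.628,.094),fn="w8.png",r=35); print(e,d); print(togo([e[0]/1000,e[1]/1000,.006]),manip.sense()["ee_pos"])
E
```

```text
px 323 187
[627.3  94.8] [34.9 37. ]
(array([  1.5,   3.2, 153. ]), array([-0.06,  0.03, -0.  ])) [0.62743175 0.09145549 0.15902062]
```

{"fn": "arm_command", "kwargs": {"moves": [{"wx": 0,"wy": 0,"wz": 0,"x": 1.5,"y": 2,"z": 45,"hand": 0.3},{"wx": 0,"wy": 0,"wz": 0,"x": 1.5,"y": 2,"z": 90,"hand": 0.3},{"wx": 0,"wy": 0,"wz": 0,"x": 1.5,"y": 2,"z": 130,"hand": 0.3},{"wx": 0,"wy": 0,"wz": 0,"x": 1.5,"y": 2,"z": 148,"hand": 0.3},{"wx": 0,"wy": 0,"wz": 0,"x": 1.5,"y": 2,"z": 153,"hand": 0.3},{"wx": 0,"wy": 0,"wz": 0,"x": 1.5,"y": 2,"z": 153,"hand": 0.3},{"wx": 0,"wy": 0,"wz": 0,"x": 1.5,"y": 2,"z": 153,"hand": -1},{"wx": 0,"wy": 0,"wz": 0,"x": 1.5,"y": 2,"z": 153,"hand": -1},{"wx": 0,"wy": 0,"wz": 0,"x": 1.5,"y": 2,"z": 153,"hand": -1},{"wx": 0,"wy": 0,"wz": 0,"x": 1.5,"y": 2,"z": 153,"hand": -1}]}}

```text
time: 29.05
ee_pos: [0.6271, 0.0968, 0.007]
ee_rot: [0.6, 3.083, 0.001]
ft_force: [-0.9, -0.5, 5.6]
width: 0.375
grip_force: 30.0
```

```bash
python3 - <<'E'
from h import *
print(togo([.6975,-.148,.2]))
E
```

```text
(array([-157.3, -200.4, -193. ]), array([0.04, 0.05, 0.  ]))
```

{"fn": "arm_command", "kwargs": {"moves": [{"wx": 0,"wy": 0,"wz": 0,"x": 0,"y": 0,"z": -50,"hand": -1},{"wx": 0,"wy": 0,"wz": 0,"x": -10,"y": -13,"z": -105,"hand": -1},{"wx": 0,"wy": 0,"wz": 0,"x": -40,"y": -51,"z": -145,"hand": -1},{"wx": 0,"wy": 0,"wz": 0,"x": -75,"y": -95,"z": -170,"hand": -1},{"wx": 0,"wy": 0,"wz": 0,"x": -110,"y": -140,"z": -193,"hand": -1},{"wx": 0,"wy": 0,"wz": 0,"x": -145,"y": -185,"z": -193,"hand": -1},{"wx": 0,"wy": 0,"wz": 0,"x": -157,"y": -200,"z": -193,"hand": -1},{"wx": 0,"wy": 0,"wz": 0,"x": -157,"y": -200,"z": -193,"hand": -1},{"wx": 0,"wy": 0,"wz": 0,"x": -157,"y": -200,"z": -193,"hand": -1},{"wx": 0,"wy": 0,"wz": 0,"x": -157,"y": -200,"z": -193,"hand": -1}]}}

```text
time: 30.3
ee_pos: [0.6971, -0.1447, 0.1989]
ee_rot: [-0.596, -3.084, -0.002]
ft_force: [0.8, 0.4, 0.2]
width: 0.374
grip_force: 30.0
```

```bash
python3 - <<'E'
from r import *
c=grab("wrist"); s=manip.sense(); print(s["ee_pos"]); np.save("c9.npy",c,allow_pickle=True); f=c["frame"]
hsv=cv2.cvtColor(f,cv2.COLOR_RGB2HSV); n=cv2.inRange(hsv,(0,0,100),(179,40,255))
z=s["ee_pos"][2]+.009; u,v=proj(c,[*s["ee_pos"][:2],z]);print("held",fit(c,blob(n,int(u),int(v),42),z))
u,v=proj(c,[.6202,-.120,.0997]); print(u,v); u,v=round(u),round(v)
g=cv2.cvtColor(f,cv2.COLOR_RGB2GRAY)
c7=np.load("c7.npy",allow_pickle=True).item()
print("c7 tip sample",c7["frame"][104,315],c7["frame"][92,315]); 
print("cols",u-16); print(g[v-14:v+18,u-16:u+17])
E
```

```text
[ 0.69712109 -0.14521423  0.19909427]
held (array([ 696.5, -144.7]), array([35. , 39.4]))
314.1367210274494 103.6731387980688
c7 tip sample [234 227 224] [246 245 244]
cols 298
[[245 245 245 ... 245 245 245]
 [245 245 245 ... 245 245 245]
 [245 245 245 ... 245 245 245]
 ...
 [177 218 231 ... 244 244 244]
 [232 241 244 ... 244 244 244]
 [243 244 244 ... 243 244 244]]
```

```bash
python3 - <<'E'
from r import *
for fn,p in(("c7.npy",(315,104)),("c9.npy",(314,104))):
    c=np.load(fn,allow_pickle=True).item(); g=cv2.cvtColor(c["frame"],cv2.COLOR_RGB2GRAY)
    m=cv2.inRange(g,200,237); cnt=blob(m,*p,14); print(cv2.boundingRect(cnt),cv2.minEnclosingCircle(cnt),fit(c,cnt,.0993))
    if fn=="c9.npy":
        for r in g[92:116,302:328]: print(" ".join("%3d"%x for x in r))
t=onz(c,314,104,.0995); print(togo([t[0],t[1],.118]))
E
```

```text
(302, 94, 23, 24) ((312.7994079589844, 105.86527252197266), 12.289464950561523) (array([ 620.1, -119.4]), array([14.8, 19.5]))
(301, 93, 24, 23) ((312.3214416503906, 104.41071319580078), 12.548019409179688) (array([ 619.6, -120. ]), array([15.4, 20.3]))
245 245 245 245 245 245 244 244 245 244 243 244 243 243 243 243 243 244 244 244 244 245 245 246 246 246
245 245 245 245 245 244 243 242 242 239 232 231 231 233 232 235 238 242 244 244 244 244 245 245 246 246
246 245 245 245 244 243 236 225 221 219 211 212 215 216 219 222 229 236 241 243 244 244 245 245 246 245
245 245 245 244 241 228 204 188 190 202 216 218 220 221 223 225 229 229 234 238 242 243 245 245 245 246
245 245 244 240 222 183 170 185 208 217 224 225 225 228 228 228 229 230 228 232 239 243 244 245 245 245
245 244 234 213 180 158 176 207 222 224 226 226 227 228 229 230 228 227 228 231 235 241 243 245 245 245
236 225 187 160 150 160 194 220 226 225 226 227 229 229 230 228 228 227 227 229 231 238 243 244 245 245
195 160 139 140 149 168 209 223 224 226 227 229 229 229 228 227 228 229 229 231 232 235 241 243 245 245
154 138 124 13
[... 1007 characters left out ...]
05 232 242 244 244
156 139 101  63  51  83 116 142 165 197 216 224 227 229 229 226 221 209 200 186 183 219 238 243 244 244
157 149 127  81  44  56  92 121 138 156 178 197 203 208 210 206 197 174 151 150 192 232 242 243 244 244
163 155 142 106  65  44  57  85 110 127 148 160 172 172 172 170 157 128 106 162 223 240 243 243 244 244
164 162 153 135 103  74  49  58  73  94 111 128 135 134 130 121 105 104 160 218 239 243 244 243 244 244
166 162 160 154 137 109  80  63  56  60  70  80  83  77  76  82 101 162 222 241 243 244 244 244 244 244
166 162 164 163 166 155 147 141 118  89  79  76  77  84 103 158 189 227 242 244 245 245 244 244 244 244
(array([80.5, -5.5, 81.1]), array([ 0.05, -0.02, -0.  ]))
```

The numeric crop puts the tip disc at about (315.2,102.7), which is world (619.6, -119.6). That's 2.4 mm off axis, as the clearance allows.

{"fn": "arm_command", "kwargs": {"moves": [{"wx": 0,"wy": 0,"wz": 0,"x": 40,"y": -3,"z": 20,"hand": -1},{"wx": 0,"wy": 0,"wz": 0,"x": 70,"y": -5,"z": 45,"hand": -1},{"wx": 0,"wy": 0,"wz": 0,"x": 81,"y": -5.5,"z": 65,"hand": -1},{"wx": 0,"wy": 0,"wz": 0,"x": 81,"y": -5.5,"z": 79,"hand": -1},{"wx": 0,"wy": 0,"wz": 0,"x": 81,"y": -5.5,"z": 83,"hand": -1},{"wx": 0,"wy": 0,"wz": 0,"x": 81,"y": -5.5,"z": 83,"hand": -1},{"wx": 0,"wy": 0,"wz": 0,"x": 81,"y": -5.5,"z": 83,"hand": -1},{"wx": 0,"wy": 0,"wz": 0,"x": 81,"y": -5.5,"z": 83,"hand": -1}]}}

```text
time: 31.35
ee_pos: [0.6204, -0.1225, 0.1166]
ee_rot: [0.601, 3.083, 0.0]
ft_force: [-0.2, 0.3, 0.2]
width: 0.373
grip_force: 30.0
```

```bash
python3 - <<'E'
from h import *
c=np.load("c9.npy",allow_pickle=True).item(); print(onz(c,315.2,102.7,.0995))
print(togo([.6201,-.1200,.1075]),manip.sense()["ee_pos"])
E
```

```text
[ 0.61981523 -0.11891956  0.0995    ]
(array([1.2, 2.2, 9.1]), array([0.01, 0.06, 0.  ])) [ 0.62037826 -0.12250141  0.11662476]
```

{"fn": "arm_command", "kwargs": {"moves": [{"wx": 0,"wy": 0,"wz": 0,"x": 1,"y": 2.4,"z": 4,"hand": -1},{"wx": 0,"wy": 0,"wz": 0,"x": 1,"y": 2.4,"z": 8,"hand": -1},{"wx": 0,"wy": 0,"wz": 0,"x": 1,"y": 2.4,"z": 9,"hand": -1},{"wx": 0,"wy": 0,"wz": 0,"x": 1,"y": 2.4,"z": 9,"hand": -1}]}}

```text
time: 31.85
ee_pos: [0.6198, -0.1198, 0.1069]
ee_rot: [-0.601, -3.083, 0.0]
ft_force: [0.6, -0.4, 0.6]
width: 0.372
grip_force: 30.0
```

{"fn": "arm_command", "kwargs": {"moves": [{"wx": 0,"wy": 0,"wz": 0,"x": 0,"y": 0,"z": 0.6,"hand": -1},{"wx": 0,"wy": 0,"wz": 0,"x": 0,"y": 0,"z": 1.2,"hand": -1},{"wx": 0,"wy": 0,"wz": 0,"x": 0,"y": 0,"z": 1.8,"hand": -1},{"wx": 0,"wy": 0,"wz": 0,"x": 0,"y": 0,"z": 1.8,"hand": -1}]}}

```text
time: 32.35
ee_pos: [0.6198, -0.1197, 0.1053]
ee_rot: [-0.601, -3.084, -0.0]
ft_force: [-0.1, -0.6, -0.0]
width: 0.374
grip_force: 30.0
```

{"fn": "arm_command", "kwargs": {"moves": [{"wx": 0,"wy": 0,"wz": 0,"x": 0,"y": 0,"z": 0.6,"hand": -1},{"wx": 0,"wy": 0,"wz": 0,"x": 0,"y": 0,"z": 1.2,"hand": -1},{"wx": 0,"wy": 0,"wz": 0,"x": 0,"y": 0,"z": 1.8,"hand": -1},{"wx": 0,"wy": 0,"wz": 0,"x": 0,"y": 0,"z": 1.8,"hand": -1}]}}

```text
time: 32.85
ee_pos: [0.6198, -0.1197, 0.1034]
ee_rot: [-0.601, -3.083, 0.0]
ft_force: [-0.1, -0.1, -0.1]
width: 0.376
grip_force: 30.0
```

{"fn": "arm_command", "kwargs": {"moves": [{"wx": 0,"wy": 0,"wz": 0,"x": 0,"y": 0,"z": 0.8,"hand": -1},{"wx": 0,"wy": 0,"wz": 0,"x": 0,"y": 0,"z": 1.6,"hand": -1},{"wx": 0,"wy": 0,"wz": 0,"x": 0,"y": 0,"z": 2,"hand": -1},{"wx": 0,"wy": 0,"wz": 0,"x": 0,"y": 0,"z": 2,"hand": -1}]}}

```text
time: 33.35
ee_pos: [0.6198, -0.1197, 0.1015]
ee_rot: [-0.601, -3.084, -0.0]
ft_force: [-1.0, -0.6, -0.4]
width: 0.373
grip_force: 30.0
```

{"fn": "arm_command", "kwargs": {"moves": [{"wx": 0,"wy": 0,"wz": 0,"x": 0,"y": 0,"z": 1.5,"hand": -1},{"wx": 0,"wy": 0,"wz": 0,"x": -0.3,"y": -0.4,"z": 3.5,"hand": -1},{"wx": 0,"wy": 0,"wz": 0,"x": -0.3,"y": -0.8,"z": 6,"hand": -1},{"wx": 0,"wy": 0,"wz": 0,"x": -0.3,"y": -1.2,"z": 8.5,"hand": -1},{"wx": 0,"wy": 0,"wz": 0,"x": -0.3,"y": -1.2,"z": 8.5,"hand": -1}]}}

```text
time: 33.98
ee_pos: [0.6195, -0.1205, 0.0926]
ee_rot: [-0.6, -3.083, -0.001]
ft_force: [-0.4, 1.5, -2.1]
width: 0.375
grip_force: 30.0
```

{"fn": "arm_command", "kwargs": {"moves": [{"wx": 0,"wy": 0,"wz": 0,"x": 0,"y": 0,"z": 2,"hand": -1},{"wx": 0,"wy": 0,"wz": 0,"x": 0,"y": -0.5,"z": 4,"hand": -1},{"wx": 0,"wy": 0,"wz": 0,"x": 0,"y": -0.5,"z": 6,"hand": -1},{"wx": 0,"wy": 0,"wz": 0,"x": 0,"y": -0.5,"z": 8,"hand": -1},{"wx": 0,"wy": 0,"wz": 0,"x": 0,"y": -0.5,"z": 8,"hand": -1}]}}

```text
time: 34.6
ee_pos: [0.6194, -0.1211, 0.0847]
ee_rot: [-0.6, -3.083, -0.0]
ft_force: [-0.8, 3.9, -1.0]
width: 0.373
grip_force: 30.0
```

{"fn": "arm_command", "kwargs": {"moves": [{"wx": 0,"wy": 0,"wz": 0,"x": 0,"y": 0,"z": 1.5,"hand": -1},{"wx": 0,"wy": 0,"wz": 0,"x": 0,"y": 0,"z": 3,"hand": -1},{"wx": 0,"wy": 0,"wz": 0,"x": 0,"y": 0,"z": 4.5,"hand": -1},{"wx": 0,"wy": 0,"wz": 0,"x": 0,"y": 0,"z": 4.5,"hand": -1}]}}

```text
time: 35.1
ee_pos: [0.6195, -0.1212, 0.0803]
ee_rot: [-0.601, -3.084, -0.0]
ft_force: [-1.4, 4.0, 1.6]
width: 0.373
grip_force: 30.0
```

{"fn": "arm_command", "kwargs": {"moves": [{"wx": 0,"wy": 0,"wz": 0,"x": 0,"y": 0,"z": 0.7,"hand": -1},{"wx": 0,"wy": 0,"wz": 0,"x": 0,"y": 0,"z": 1.3,"hand": -1},{"wx": 0,"wy": 0,"wz": 0,"x": 0,"y": 0,"z": 1.3,"hand": -1}]}}

```text
time: 35.48
ee_pos: [0.6195, -0.1213, 0.0792]
ee_rot: [0.601, 3.084, 0.0]
ft_force: [-2.0, 4.6, 1.6]
width: 0.373
grip_force: 30.0
```

{"fn": "arm_command", "kwargs": {"moves": [{"wx": 0,"wy": 0,"wz": 0,"x": 0,"y": 0,"z": 0.6,"hand": -1},{"wx": 0,"wy": 0,"wz": 0,"x": 0,"y": 0,"z": 1,"hand": -1},{"wx": 0,"wy": 0,"wz": 0,"x": 0,"y": 0,"z": 1,"hand": -1}]}}

```text
time: 35.85
ee_pos: [0.6196, -0.1214, 0.079]
ee_rot: [0.601, 3.083, 0.0]
ft_force: [-2.1, 4.4, 5.9]
width: 0.373
grip_force: 30.0
```

{"fn": "arm_command", "kwargs": {"moves": [{"wx": 0,"wy": 0,"wz": 0,"x": 0,"y": 0,"z": 0.6,"hand": -1},{"wx": 0,"wy": 0,"wz": 0,"x": 0,"y": 0,"z": 1,"hand": -1},{"wx": 0,"wy": 0,"wz": 0,"x": 0,"y": 0,"z": 1,"hand": -1}]}}

```text
time: 36.22
ee_pos: [0.6197, -0.1214, 0.0789]
ee_rot: [0.601, 3.083, 0.001]
ft_force: [-5.3, 4.4, 12.2]
width: 0.377
grip_force: 30.0
```

The small ring is seated: z stopped at 0.0790, so its underside is at 72 mm. Release, retreat and check.

{"fn": "arm_command", "kwargs": {"moves": [{"wx": 0,"wy": 0,"wz": 0,"x": 0,"y": 1,"z": -1.5,"hand": -1},{"wx": 0,"wy": 0,"wz": 0,"x": 0,"y": 1,"z": -1.5,"hand": 0.8},{"wx": 0,"wy": 0,"wz": 0,"x": 0,"y": 1,"z": -1.5,"hand": 0.8},{"wx": 0,"wy": 0,"wz": 0,"x": 0,"y": 1,"z": -1.5,"hand": 0.8},{"wx": 0,"wy": 0,"wz": 0,"x": 0,"y": 1,"z": -30,"hand": 0.8},{"wx": 0,"wy": 0,"wz": 0,"x": 0,"y": 1,"z": -75,"hand": 0.8},{"wx": 0,"wy": 0,"wz": 0,"x": -50,"y": 1,"z": -110,"hand": 0.8},{"wx": 0,"wy": 0,"wz": 0,"x": -80,"y": 1,"z": -120,"hand": 0.8},{"wx": 0,"wy": 0,"wz": 0,"x": -80,"y": 1,"z": -120,"hand": 0.8},{"wx": 0,"wy": 0,"wz": 0,"x": -80,"y": 1,"z": -120,"hand": 0.8}]}}

```text
time: 37.48
ee_pos: [0.6928, -0.1503, 0.196]
ee_rot: [-0.601, -3.081, 0.0]
ft_force: [0.3, 0.1, 0.4]
width: 0.902
grip_force: 0.0
```

```bash
python3 - <<'E'
from r import *
c=grab("wrist"); hsv=cv2.cvtColor(c["frame"],cv2.COLOR_RGB2HSV); g=cv2.cvtColor(c["frame"],cv2.COLOR_RGB2GRAY)
w=cv2.inRange(hsv,(0,0,60),(179,50,255)); u,v=map(int,proj(c,[.6202,-.122,.07])); print(u,v)
print("outline as large top",fit(c,blob(w,u,v,62),.056))
# radial brightness steps upward and sideways from the axis
b=grab("scene","s2.png"); hs=cv2.cvtColor(b["frame"],cv2.COLOR_RGB2HSV)
for z in(.04,.056,.072,.088,.1): print(z,np.round(proj(b,[.6202,-.122,z]),1))
u,v=map(int,proj(b,[.6202,-.122,.07]))
gr=cv2.inRange(hs,(0,0,60),(179,60,255))[v-25:v+30,u-22:u+23]
for i,r in enumerate(gr): print(v-25+i,"".join("#" if x else "." for x in r))
E
```

```text
320 107
outline as large top (array([ 620.4, -122.3]), array([60.2, 60.4]))
0.04 [253.3 204.6]
0.056 [252.9 199.4]
0.072 [252.4 194. ]
0.088 [251.9 188.6]
0.1 [251.6 184.4]
169 ....................##.......................
170 .............................................
171 .............................................
172 .............................................
173 .............................................
174 .............................................
175 .............................................
176 .............................................
177 .............................................
178 .............................................
179 .............................................
180 .............................................
181 .............................................
182 .............................................
183 .............................................
184 .......................####..................
185 .....................#######.................
186 ...................##########................
187 ..................#####
[... 1122 characters left out ...]

210 ................##################...........
211 .................#################...........
212 ..................################...........
213 .....................#############...........
214 ..........................########...........
215 .........................########............
216 .........................######..............
217 .........................####................
218 .............................................
219 .............................................
220 .............................................
221 .............................................
222 ................##...........................
223 ...............#####.........................
```

The large ring's outline fits at (620.4, -122.3) with a 60 mm diameter. In the scene silhouette, the stack's tip is at row 184, where it should be, and the steps are even. The stack is home, so I'm handing the job in.

```bash
python3 -c "
from plant import finish_job
print(finish_job())"
```

```text
the job is handed in; nothing more can be done
None
```

All three rings are on the spindle in size order and the job is handed in at about 37 s; the highest force I read was about 17 N on the large ring, the underside heights came out at 40, 56 and 72 mm, and the hand-in returned no verdict.

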